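Load a gauge rod between bench centres

ROBOT

A 7-joint arm with a two-finger parallel gripper is mounted at the origin on the work surface. World frame = base frame: x ahead of the robot, y to its left, z up, the work surface at z = 0. Lengths are in m, angles in rad, forces in N, time in s.
With the tool pointing down it reaches from about 0.35 to 0.9 m from the base axis. Payload 19.9 kg.
Tool frame: the origin (TCP) lies on the centre line of the jaws, within the pads' length; the fingertips stand 14 mm ahead of it and the grasp point (between the pads) lies 5 mm behind it (arm.nose_length is the distance from the TCP to the fingertips, in m); z points along the fingers, y is the line along which they close (so a half turn about z gives the same grasp; the last joint's range is limited). The gripper opens to 94 mm and grips with 3 to 60 N. Pads are 16 mm wide; open, the fingers measure 119 mm over their backs; the gripper's body (75 mm by 177 mm) begins 78 mm behind the grasp point.
Start: joints at [1.141, 0.417, -0.01, 1.614, 0.005, 1.111, -0.053], TCP at [0.236, -0.579, 0.219] pointing down, gripper open.
Joint ranges: [-2.81, 2.81], [-0.39, 2.02], [-1.27, 1.25], [0.06, 2.57], [-1.19, 4.33], [0.19, 2], [-2.82, 2.82]. Speed limits (rad/s): [1.89, 1.89, 2.39, 2.39, 3.01, 3.01, 3.01].

INTERFACE

Orientations are given as a 3x3 rotation matrix whose columns are the frame's x, y, z axes.
In Python, from rig import arm gives the robot as it stands.
- The arm moves only by the tool jog_arm, never from a script. Its argument "deltas" is a list of rows, each an object of numbers: "tx", "ty", "tz": the shift along the tool's x, y, z as a fraction of full scale; "twist": the turn about the tool's z as a fraction of full scale; "fingers": the opening, from 0 (shut) to 1 (fully open). In form: [{"tx": .., "ty": .., "tz": .., "twist": .., "fingers": ..}, ...]. A call has 1 to 10 rows; each row shifts and turns the commanded pose from where the row before left it, along the tool's axes as they then stand; what a row does not reach is not made up. Full scale, the value 1, is 25 cm for a shift and 180 degrees for a turn. A row lasts 1/10 s, in which the tool goes at most 50 mm and 8.59 degrees, less where a joint would pass 70% of its speed; a pose out of reach is approached as far as the arm can. A call with a number of a shift or a turn outside -1 to 1 is refused whole. A call with a gripper value outside its range is refused whole. The fingers move at their own pace and stop on an object; "grip_force" is the grip in N (left out, the last holds). Time passes only in rows, so rows that do not move let the fingers close. It gives the time, the measured TCP pose, the force, the opening and the grip force at its end, in the units of the state.
- arm.get_obs(): the state, without advancing time (a new reading comes with each control period).
- arm.read_camera(name): name is "side" or "top" or "wrist"; returns (picture, depth): 420x560x3 uint8, blue, green, red; 420x560 float32, m along the optical axis (not along the pixel's ray), 0 where there is no reading.
- arm.camera_model(name): a dict with "intrinsics" (3x3 intrinsics, pixels), "k1" (the pictures are not rectified: a ray, as slopes to the right and down, at radius r is drawn at 1 + k1 r^2 times it, then the intrinsics apply), "position" and "rotation" of the camera in the world. Camera axes: x right, y down, z forward; pixel columns grow to the right and rows downward; lengths in m; the calibration is good to about 2 mm. A picture is of the moment at which its call begins: read the wrist's pose just before it. camera_model takes no time and is no camera call; for the wrist camera it gives the pose at the moment of the call.
- arm.finish_job(): hands the job in; it is judged then, once.
The state is a dict: "t": time; "joint_positions": joint angles; "dq": joint speeds; "joint_efforts": joint torques, N m; "tool_pos": TCP position; "tcp_rot": TCP orientation; "contact_force": force on the tool from outside, world axes, zero at the start; "torque": the same for the moment, N m; "finger_gap": finger opening in m; "grip_force": force on a finger pad.
Only numpy, scipy, OpenCV 4.12 (cv2) and the standard library are available. Lean on these libraries where they do the work, as an engineer would, in place of code of your own. Each camera call takes 0.05 s, during which the arm holds its last target. There are 200 camera calls.

TASK

Roll the pointed steel rod off the loading deck into the two V rests of the bench centres, without lifting it off the deck. Then push the tailstock fully up, so that both cup centres hold the rod firmly on their axis, lifted clear of the rests, and only after that press the clamp lever down level. Leave the other things on the bench where they are.

Things in the scene. Friction and masses are not known exactly. Their poses are not given: they have to be found in the camera images.
- bench_centres: Bench centres, a fixture fixed to the table: dark steel base plate 130 x 440 mm, 16 mm thick, carrying a deck, two V rests, headstock and tailstock. Origin on the table surface below the middle of the held rod; y runs along the rail towards the tailstock, x away from the robot, z up. The centres' axis is at x = 0, 77 mm above the table. Frame for all offsets given here.
- deck (a point): Middle of the top of the loading deck, a level aluminium plate 85 mm (x, from -96 to -11.5 mm) by 110 mm (y, -40 to +70 mm), top 70 mm above the table. At its far (+x) edge it drops into the V rests.
- rest0 (a point): Where the rod's axis lies over the V rest on the headstock side (y = -25 mm, x = 0, 73 mm up, 4 mm below the centres' axis). The rest is 12 mm wide with 45-degree steel faces; the far face rises to about 88 mm above the table and stops the rod.
- rest1 (a point): The same for the V rest on the tailstock side, y = +50 mm.
- head_cup (a point): Centre of the mouth of the fixed headstock's steel cup centre (conical hollow, mouth 18 mm, outside 26 mm), at y = -68 mm, 77 mm up. The headstock is a grey block 60 x 60 mm, y -165 to -105 mm, 104 mm high.
- centre_mid (a point): Point on the axis of the centres, 77 mm above the table, where the middle of the rod is when it is held; axes as those of the bench centres.
- rod: Steel gauge rod, 20 mm diameter, 154 mm long, about 0.3 kg, with a 12 mm long conical point at each end (60 degrees included, 6 mm flat tip). It starts on the loading deck, roughly parallel to the rail, its ends clear of both cups. Origin on its axis at mid length; its y axis is the rod's axis (x and z turn as it rolls).
- tailstock (a joint): Position of the sliding tailstock along the rail, in m: 0 when the rod is held, positive when drawn back (+y), at most 0.075; starts 0.050 to 0.070. Stiff slide, about 4 N. Its cup's mouth is at y = 68 mm + this value. Grey block 56 mm (x) by 66 mm (y, 105 to 171 mm + this value), top 97 mm above the table.
- push_plate (a point): Centre of the outer (+y) face of the tailstock's upright aluminium push plate, 95 mm above the table, at y = 181 mm + tailstock position; the plate is 70 mm wide in x, 12 mm thick, from 33 to 121 mm above the table. Push it towards -y.
- clamp (a joint): Angle of the clamp lever on top of the tailstock, in rad: 0 level (clamped), positive with its ball raised; starts 0.45 to 0.85; stays where it is left. Its hinge is parallel to the rail at x = +21 mm, y = 125 mm + tailstock position, 111 mm above the table; the ball comes down on the robot's side (-x).
- clamp_ball (a point): Centre of the 20 mm black ball at the end of the clamp lever, 66 mm from its hinge; the lever's flat bar is 10 mm wide and 8 mm thick. Level, the ball is 111 mm above the table.
- driver: Screwdriver, 170 mm long, lying to the left of the fixture; leave alone. Origin under its middle.
- post_mount: Dark round post on a 48 mm foot, 70 mm high, to the right; leave alone. Origin under its centre.
- jar: Amber jar, 56 mm diameter, 75 mm high, to the right, nearer the robot; leave alone. Origin under its centre.
Not all that is in view belongs to the job. Of the things that look like the rod, the largest one is meant.

How it is judged:
By the outcome, as a careful person would: the job done as asked, in the order asked, and still so for the second after the job is handed in, with the robot touching nothing.
It also fails if it takes over 64 s, if anything falls off the work surface, if the arm or the gripper's body presses on something with over 40 N, if the wrist force passes 120 N, or if a joint passes its speed limit or range.

## Working session

There is one attempt and no reset: what is moved stays moved. The work goes in short steps, Python scripts to look and compute and a tool call to move; the robot and the scene stay as the last step left them, time stands still between calls to the robot, and variables do not carry over. Pictures are saved under pics/ and viewed, at most 10 in all, crops included, and the job is handed in when it is done.

Besides the shell and the picture viewer there is one more tool, called after "Call:" as name(argument=value, ...), one argument or row to a line, values as JSON. jog_arm: Moves the arm, as the interface text tells. Its arguments: {"type":"object","properties":{"deltas":{"type":"array","items":{"type":"object","properties":{"tx":{"type":"number"},"ty":{"type":"number"},"tz":{"type":"number"},"twist":{"type":"number"},"fingers":{"type":"number"}}}},"grip_force":{"type":"number"}},"required":["deltas"]}

```bash
ls; mkdir -p pics; cat > h.py <<'E'
import numpy as np, cv2
from rig import arm
def grab(n,save=None):
    m=arm.camera_model(n); p,d=arm.read_camera(n)
    if save: cv2.imwrite('pics/'+save,p)
    return p,d,m
def ray(m,u,v):
    K=np.array(m['intrinsics']); k=m['k1']
    a=np.array([(u-K[0,2])/K[0,0],(v-K[1,2])/K[1,1]]); s=a.copy()
    for _ in range(20): s=a/(1+k*(s@s))
    return np.array(m['position']),np.array(m['rotation'])@np.array([s[0],s[1],1]),s
def onz(m,u,v,z):
    o,r,_=ray(m,u,v); return o+r*(z-o[2])/r[2]
def dep(m,d,u,v):
    o,r,_=ray(m,u,v); return o+r*d[int(round(v)),int(round(u))]
def proj(m,P):
    K=np.array(m['intrinsics']);c=np.array(m['rotation']).T@(np.array(P)-m['position']);s=c[:2]/c[2]
    s=s*(1+m['k1']*(s@s)); return K[0,0]*s[0]+K[0,2],K[1,1]*s[1]+K[1,2]
E
python3 - <<'E'
from h import *
for n in('top','side'):
    p,d,m=grab(n,n+'0.png'); print(n,m['position'],np.round(m['rotation'],2).tolist(),m['intrinsics'])
    np.save(n+'0.npy',d)
print(arm.get_obs())
E
```

```text
pics
top [ 0.24299712 -0.02164771  1.36240587] [[-0.03, -0.98, 0.17], [-1.0, 0.03, 0.01], [-0.01, -0.17, -0.99]] [[502.96730886   0.         288.40160407]
 [  0.         502.96730886 212.39865931]
 [  0.           0.           1.        ]]
side [0.0097915  1.13766792 0.79160743] [[-0.92, -0.21, 0.32], [-0.39, 0.45, -0.81], [0.02, -0.87, -0.49]] [[455.69265261   0.         280.68540964]
 [  0.         455.69265261 216.4894018 ]
 [  0.           0.           1.        ]]
{'t': 0.1, 'joint_positions': array([ 1.1415126 ,  0.4179271 , -0.01033768,  1.61409987,  0.0046959 ,
        1.11069603, -0.05299949]), 'dq': array([-0.00052602, -0.00314651,  0.00022498,  0.00085613, -0.00016778,
       -0.00041521,  0.00033102]), 'joint_efforts': array([ 2.06820885e-03, -8.52581334e+01,  6.39951043e-01, -4.26691496e+01,
       -4.89308056e-02,  1.62846217e-02,  1.00792768e-04]), 'tool_pos': array([ 0.23622629, -0.57829253,  0.2188856 ]), 'tcp_rot': array([[ 9.25734882e-01,  3.78172840e-01, -4.80652569e-04],
       [ 3.78173140e-01, -9.25734348e-01,  9.96314894e-04],
       [-6.81773595e-05, -1.10409334e-03, -9.99999388e-01]]), 'contact_force': array([-0.11257214,  0.17357754,  0.58220619]), 'torque': array([-0.0178538 , -0.00455865,  0.00183777]), 'grip_force': 0.0, 'finger_gap': 0.09400999250000551}
```

View pics/top0.png

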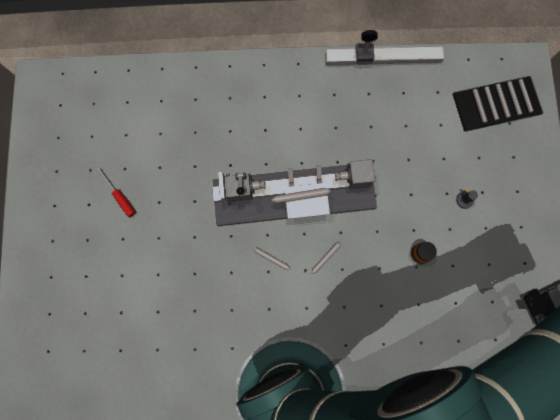

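View pics/side0.png

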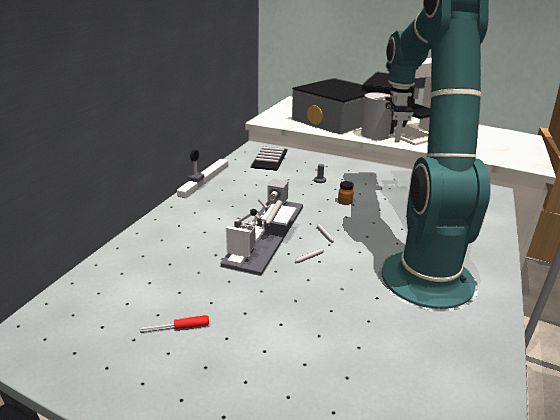

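Candidates for the rod, in the top view: the deck piece at (300,196), loose pins at (272,258) and (327,257), and tray pins near (505,100). I choose the one on the deck, since it is the largest and lies on the loading deck. Next I check it in a crop and measure the fixture.

```bash
python3 - <<'E'
from h import *
p=cv2.imread('pics/top0.png'); d=np.load('top0.npy'); m=arm.camera_model('top')
c=p[150:235,200:390]; cv2.imwrite('pics/crop1.png',cv2.resize(c,None,fx=4.2,fy=4.2,interpolation=cv2.INTER_CUBIC))
# heightmap of region
pts=[];pix=[]
for v in range(145,240):
    for u in range(195,395):
        if d[v,u]>0: pts.append(dep(m,d,u,v)); pix.append((u,v))
pts=np.array(pts);pix=np.array(pix)
np.savez('pc.npz',pts=pts,pix=pix)
print('table',np.median(pts[:,2]))
for lo,hi in((.008,.024),(.066,.074),(.08,.1),(.1,.108)):
    s=(pts[:,2]>lo)&(pts[:,2]<hi); q=pts[s]; r=cv2.minAreaRect((q[:,:2]*1000).astype(np.float32)); print(lo,hi,s.sum(),r)
s=pts[:,2]>.008
r=cv2.minAreaRect((pts[s][:,:2]*1000).astype(np.float32)); print('all',r)
s=(pts[:,2]>.098)&(pts[:,2]<.109)
print(np.round(pts[s][::15]*1000).astype(int).tolist())
E
```

```text
table 0.0023355731988652373
0.008 0.024 3343 ((537.2471313476562, -21.777908325195312), (492.611572265625, 263.0954895019531), 87.2432632446289)
0.066 0.074 977 ((512.8584594726562, -36.352081298828125), (116.73912811279297, 394.7727966308594), 2.4414467811584473)
0.08 0.1 1196 ((542.489990234375, -35.677734375), (87.92166900634766, 400.68182373046875), 5.744246006011963)
0.1 0.108 499 ((549.25732421875, -36.83421325683594), (67.6844711303711, 395.5047302246094), 4.120828628540039)
all ((537.2471313476562, -21.777908325195312), (492.611572265625, 263.0954895019531), 87.2432632446289)
[[597, -226, 102], [594, -185, 98], [591, -223, 103], [589, -202, 104], [586, -186, 105], [586, -225, 102], [583, -209, 106], [581, -188, 105], [579, -229, 107], [578, -206, 105], [576, -183, 104], [575, -222, 103], [573, -201, 105], [570, -190, 108], [569, -229, 106], [568, -209, 101], [566, -191, 100], [564, -232, 104], [562, -211, 104], [560, -190, 103], [560, -232, 98], [557, -203, 105], [555, -180, 104], [555, -219, 99], [553, -193, 101], [550, -230, 106], [550, -200, 102], [559, 148, 98], [546, -199, 106], [553, 119, 107], [544, -213, 102], [543, -177, 100], [541, -215, 104], [550, 130, 98], [538, -202, 105], [548, 143, 101], [537, -205, 100], [534, -181, 103], [539, 99, 99], [531, 127, 102], [522, 94, 102], [515, 100, 99], [502, 153, 108]]
```

View pics/crop1.png

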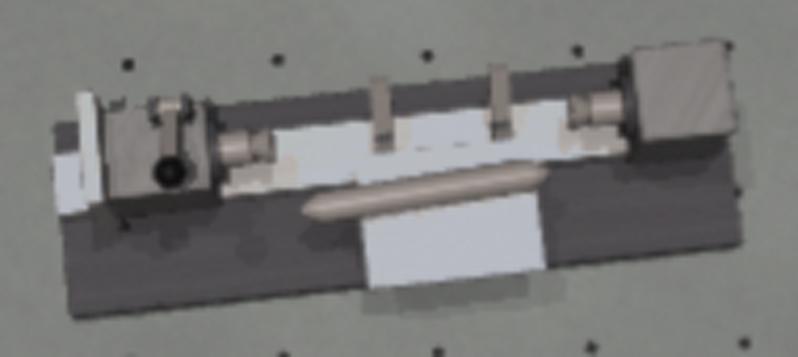

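```bash
cat >> h.py <<'E'
def fit2(F,W):
    F=np.array(F,float);W=np.array(W,float);a=F-F.mean(0);b=W-W.mean(0)
    th=np.arctan2((a[:,0]*b[:,1]-a[:,1]*b[:,0]).sum(),(a*b).sum()); R=np.array([[np.cos(th),-np.sin(th)],[np.sin(th),np.cos(th)]])
    t=W.mean(0)-R@F.mean(0); return th,R,t,(W-F@R.T-t)
E
python3 - <<'E'
from h import *
m=arm.camera_model('top')
L=[((725,42),.104,(.03,-.165)),((735,130),.104,(-.03,-.165)),((642,143),.104,(-.03,-.105)),((369,287),.07,(-.096,.07)),((545,268),.07,(-.096,-.04))]
W=[onz(m,200+c[0]/4.2,150+c[1]/4.2,z)[:2] for c,z,f in L]
th,R,t,e=fit2([l[2] for l in L],W); print(th,t,np.round(e*1000,1).tolist())
f=lambda c,z:(R.T@(onz(m,200+c[0]/4.2,150+c[1]/4.2,z)[:2]-t)*1000).round(1)
print('base',f((75,318),.016),f((742,244),.016),'platetop',f((78,95),.121),f((100,200),.121),'ball',f((171,172),.14),'rod',f((303,208),.08),f((547,172),.08),'tailcup',f((273,145),.085),'headcup',f((568,108),.085))
T=R@np.array([0,.001])
o=arm.get_obs(); print(arm.nose_length)
E
```

```text
0.07443728052341388 [ 0.55345348 -0.07023754] [[-2.4, 0.2], [1.7, 1.9], [-0.3, -0.7], [0.3, -0.8], [0.7, -0.6]]
base [-87.1 260.1] [ -84.4 -174.1] platetop [ 32.  232.8] [-34.3 224.7] ball [-26. 179.] rod [-43.8 104.8] [-37.1 -48.1] tailcup [ -3.1 119.3] headcup [  0.9 -65.4]
0.014
```

The crop confirms it: the pointed rod lies on the white deck between crop (303,208) and (547,172), with the headstock at right and the tailstock, lever and ball at left. I'll move above the near side of the deck.

Call:
jog_arm(
  deltas=[
    {"twist": 0.0333, "fingers": 1},
    {"twist": 0.0333},
    {"twist": 0.0333},
    {"tx": 0.09, "ty": -0.17},
    {"tx": 0.09, "ty": -0.17},
    {"tx": 0.09, "ty": -0.17},
    {"tx": 0.09, "ty": -0.17},
    {"tx": 0.09, "ty": -0.17},
    {"tx": 0.09, "ty": -0.17},
    {"tx": 0.09, "ty": -0.17},
  ],
)

```text
validation failed for argument at $.de...
```

Call:
jog_arm(
  deltas=[
    {"tx": 0.09, "ty": -0.17},
    {"tx": 0.09, "ty": -0.17},
    {"tx": 0.09, "ty": -0.17},
    {"tx": 0.09, "ty": -0.17},
    {"tx": 0},
    {"tx": 0},
  ],
)

```text
validation failed for argument at $.de...
```

```bash
cat >> h.py <<'E'
TH=0.07444; RF=np.array([[np.cos(TH),-np.sin(TH)],[np.sin(TH),np.cos(TH)]]); TF=np.array([.55345,-.07024])
def fx(P): P=np.array(P); return np.r_[RF.T@(P[:2]-TF),P[2:]]
def st():
    o=arm.get_obs(); R=o['tcp_rot']; print('t',o['t'],'fx mm',np.round(fx(o['tool_pos'])*1000,1),'yaw err deg',round(np.degrees(np.arctan2(R[1,0],R[0,0])-TH),2),'F',np.round(o['contact_force'],1),'z',np.round(R[:,2],3),'gap',o['finger_gap'])
E
python3 - <<'E'
from h import *
st(); p,d,m=grab('wrist','w1.png'); np.save('w1.npy',d); print(m['position'],np.round(m['rotation'],2).tolist())
import pickle; pickle.dump(m,open('w1.pkl','wb'))
E
```

```text
t 0.1 fx mm [-354.1 -483.1  218.9] yaw err deg 17.96 F [-0.1  0.2  0.6] z [-0.     0.001 -1.   ] gap 0.09400999250000551
[ 0.30123698 -0.55112091  0.38486254] [[0.38, -0.9, -0.23], [-0.93, -0.37, -0.09], [-0.0, 0.25, -0.97]]
```

View pics/w1.png

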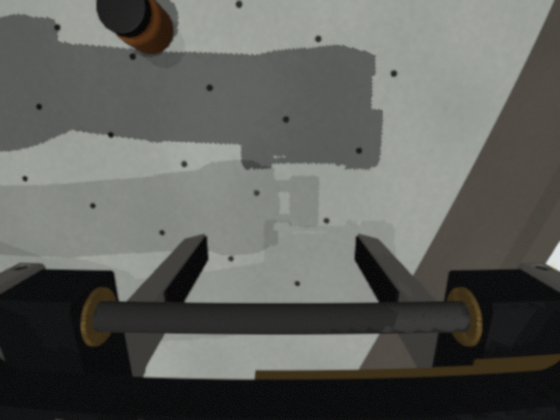

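The move was refused, probably because every key is required in each row. The wrist picture only shows the start spot: the jar at (140,20) and the fingers at (185,260) and (375,260). I'll resend with full rows.

Call:
jog_arm(
  deltas=[
    {"tx": 0, "ty": 0, "tz": 0, "twist": 0.0333, "fingers": 1},
    {"tx": 0, "ty": 0, "tz": 0, "twist": 0.0333, "fingers": 1},
    {"tx": 0, "ty": 0, "tz": 0, "twist": 0.0333, "fingers": 1},
    {"tx": 0.09, "ty": -0.17, "tz": 0, "twist": 0, "fingers": 1},
    {"tx": 0.09, "ty": -0.17, "tz": 0, "twist": 0, "fingers": 1},
    {"tx": 0.09, "ty": -0.17, "tz": 0, "twist": 0, "fingers": 1},
    {"tx": 0.09, "ty": -0.17, "tz": 0, "twist": 0, "fingers": 1},
    {"tx": 0.09, "ty": -0.17, "tz": 0, "twist": 0, "fingers": 1},
    {"tx": 0.09, "ty": -0.17, "tz": 0, "twist": 0, "fingers": 1},
    {"tx": 0.09, "ty": -0.17, "tz": 0, "twist": 0, "fingers": 1},
  ],
)

```text
t: 1.15
tool_pos: [0.3717, -0.2684, 0.2195]
tcp_rot: [[0.997, 0.074, 0.0], [0.074, -0.997, -0.0], [-0.0, 0.0, -1.0]]
contact_force: [1.4, -0.7, -0.2]
finger_gap: 0.0942
grip_force: 0.0
```

Call:
jog_arm(
  deltas=[
    {"tx": 0.089, "ty": -0.17, "tz": 0, "twist": 0, "fingers": 1},
    {"tx": 0.089, "ty": -0.17, "tz": 0, "twist": 0, "fingers": 1},
    {"tx": 0.089, "ty": -0.17, "tz": 0, "twist": 0, "fingers": 1},
    {"tx": 0.089, "ty": -0.17, "tz": 0, "twist": 0, "fingers": 1},
    {"tx": 0.089, "ty": -0.17, "tz": 0, "twist": 0, "fingers": 1},
    {"tx": 0, "ty": 0, "tz": 0, "twist": 0, "fingers": 1},
    {"tx": 0, "ty": 0, "tz": 0, "twist": 0, "fingers": 1},
  ],
)

```text
t: 1.85
tool_pos: [0.4667, -0.0494, 0.2192]
tcp_rot: [[0.997, 0.076, -0.001], [0.076, -0.997, 0.0], [-0.001, -0.0, -1.0]]
contact_force: [0.4, -0.6, -0.4]
finger_gap: 0.0939
grip_force: 0.0
```

```bash
python3 - <<'E'
from h import *
st(); p,d,m=grab('wrist','w2.png'); np.save('w2.npy',d)
import pickle; pickle.dump(m,open('w2.pkl','wb'))
E
```

```text
t 1.85 fx mm [-85.   27.2 219.2] yaw err deg 0.09 F [ 0.4 -0.6 -0.4] z [-0.001  0.    -1.   ] gap 0.09389566222953878
```

View pics/w2.png

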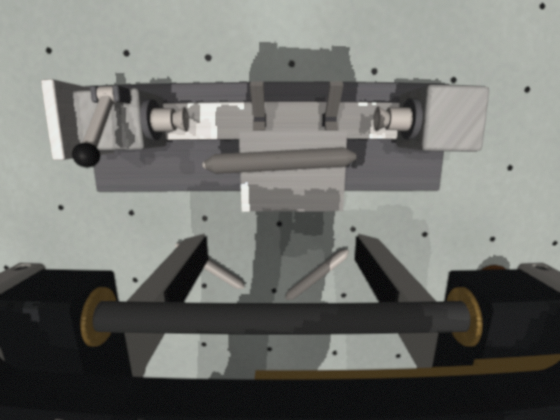

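The wrist view shows the rod from (204,164) to (356,157) on the deck, whose near corners are (242,211) and (346,209). The headstock top is at (424–488, 86–151), the ball at (86,155), and the push plate at (43–60, 80–158).

```bash
python3 - <<'E'
from h import *
import pickle
m=pickle.load(open('w2.pkl','rb')); d=np.load('w2.npy')
L=[((488,86),.104,(.03,-.165)),((485,151),.104,(-.03,-.165)),((424,150),.104,(-.03,-.105)),((426,86),.104,(.03,-.105)),((242,211),.07,(-.096,.07)),((346,209),.07,(-.096,-.04))]
W=[onz(m,*c,z)[:2] for c,z,f in L]
th,R,t,e=fit2([l[2] for l in L],W); print(th,t,np.round(e*1000,1).tolist())
f=lambda c,z:(R.T@(onz(m,*c,z)[:2]-t)*1000).round(1)
print('plate',f((43,81),.121),f((54,158),.121),f((73,156),.121),'rod',f((204,164),.08),f((356,157),.08),'cup',f((186,119),.077),f((378,119),.077))
for n,c in(('ball',(86,155)),('rod',(280,161)),('deck',(290,190)),('head',(455,120)),('tail',(80,120))):
    P=dep(m,d,*c);P=np.r_[R.T@(P[:2]-t),P[2]]; print(n,np.round(P*1000,1))
E
```

```text
0.08942863088323211 [ 0.55234903 -0.06935617] [[-1.5, 2.9], [0.1, -1.7], [0.9, -1.4], [-2.5, 1.4], [1.0, 0.9], [2.1, -2.2]]
plate [ 36.4 232.4] [-30.  233.4] [-28.8 214.6] rod [-42.5 106. ] [-37.4 -48.2] cup [  2.3 121.9] [ -0.1 -69.5]
ball [-25.9 174.4 162.8]
rod [-39.7  28.6  90.1]
deck [-72.2  18.5  71.1]
head [  -1.9 -133.1  104.8]
tail [  3.5 217.6  99. ]
```

Call:
jog_arm(
  deltas=[
    {"tx": 0, "ty": 0, "tz": 0.17, "twist": 0, "fingers": 1},
    {"tx": 0, "ty": 0, "tz": 0.17, "twist": 0, "fingers": 1},
    {"tx": 0, "ty": 0, "tz": 0.14, "twist": 0, "fingers": 1},
    {"tx": 0, "ty": 0, "tz": 0.036, "twist": -0.002, "fingers": 1},
    {"tx": 0, "ty": 0, "tz": 0, "twist": 0, "fingers": 1},
    {"tx": 0.06, "ty": 0, "tz": 0, "twist": 0, "fingers": 1},
    {"tx": 0.02, "ty": 0, "tz": 0, "twist": 0, "fingers": 1},
    {"tx": 0.012, "ty": 0, "tz": 0, "twist": 0, "fingers": 1},
    {"tx": 0.012, "ty": 0, "tz": 0, "twist": 0, "fingers": 1},
    {"tx": 0, "ty": 0, "tz": 0, "twist": 0, "fingers": 1},
  ],
)

```text
t: 2.9
tool_pos: [0.4928, -0.0481, 0.0909]
tcp_rot: [[0.997, 0.08, 0.001], [0.08, -0.997, -0.0], [0.001, 0.0, -1.0]]
contact_force: [0.2, 0.5, 0.2]
finger_gap: 0.0939
grip_force: 0.0
```

```bash
sed -i 's/^TH=0.07444/TH=0.081/; s/\.55345,-\.07024/.5530,-.0699/' h.py; python3 - <<'E'
from h import *
st()
E
```

```text
t 2.9 fx mm [-58.3  26.6  90.9] yaw err deg -0.05 F [0.2 0.5 0.2] z [ 0.001 -0.    -1.   ] gap 0.09389630357780211
```

Call:
jog_arm(
  deltas=[
    {"tx": 0.006, "ty": 0, "tz": 0, "twist": 0, "fingers": 1},
    {"tx": 0.006, "ty": 0, "tz": 0, "twist": 0, "fingers": 1},
    {"tx": 0.006, "ty": 0, "tz": 0, "twist": 0, "fingers": 1},
    {"tx": 0.006, "ty": 0, "tz": 0, "twist": 0, "fingers": 1},
    {"tx": 0.006, "ty": 0, "tz": 0, "twist": 0, "fingers": 1},
    {"tx": 0.006, "ty": 0, "tz": 0, "twist": 0, "fingers": 1},
    {"tx": 0.006, "ty": 0, "tz": 0, "twist": 0, "fingers": 1},
    {"tx": 0.006, "ty": 0, "tz": 0, "twist": 0, "fingers": 1},
    {"tx": 0.006, "ty": 0, "tz": 0, "twist": 0, "fingers": 1},
    {"tx": 0.006, "ty": 0, "tz": 0, "twist": 0, "fingers": 1},
  ],
)

```text
t: 3.9
tool_pos: [0.5076, -0.0468, 0.0904]
tcp_rot: [[0.997, 0.08, -0.0], [0.08, -0.997, 0.0], [-0.0, -0.0, -1.0]]
contact_force: [0.6, 0.5, 1.3]
finger_gap: 0.094
grip_force: 0.0
```

```bash
python3 - <<'E'
from h import *
st(); p,d,m=grab('wrist')
p2,d2,m2=grab('top')
a=cv2.resize(p[60:330,90:490],(800,540)) 
b=cv2.resize(p2[150:235,200:390],(190*2,85*2)); a[370:540,420:800]=b
cv2.imwrite('pics/w3.png',a)
E
```

```text
t 3.9 fx mm [-43.3  26.7  90.4] yaw err deg -0.04 F [0.6 0.5 1.3] z [-0.  0. -1.] gap 0.09399683257709977
```

View pics/w3.png

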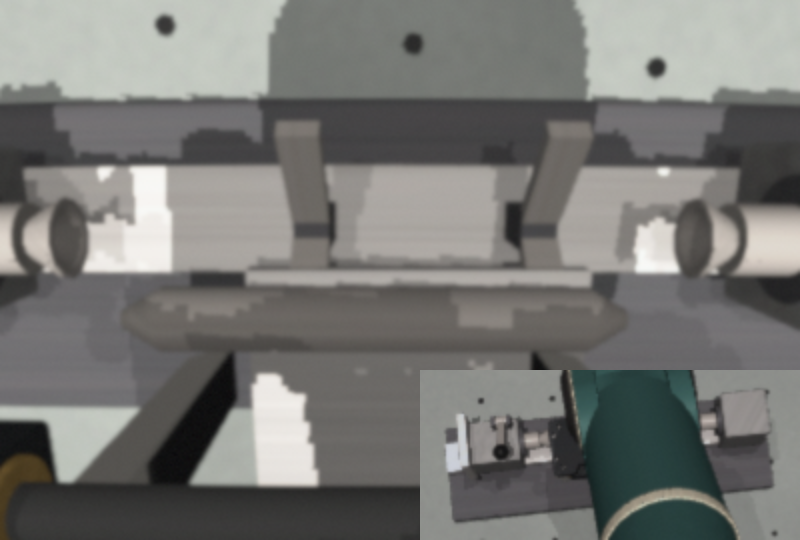

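The rod (crop row about 320, from 122 to 627) now lies square against both fingers, just short of the deck edge at row 270. I'll keep pushing slowly.

Call:
jog_arm(
  deltas=[
    {"tx": 0.006, "ty": 0, "tz": 0, "twist": 0, "fingers": 1},
    {"tx": 0.006, "ty": 0, "tz": 0, "twist": 0, "fingers": 1},
    {"tx": 0.006, "ty": 0, "tz": 0, "twist": 0, "fingers": 1},
    {"tx": 0.006, "ty": 0, "tz": 0, "twist": 0, "fingers": 1},
    {"tx": 0.006, "ty": 0, "tz": 0, "twist": 0, "fingers": 1},
    {"tx": 0.006, "ty": 0, "tz": 0, "twist": 0, "fingers": 1},
    {"tx": 0.006, "ty": 0, "tz": 0, "twist": 0, "fingers": 1},
    {"tx": 0.006, "ty": 0, "tz": 0, "twist": 0, "fingers": 1},
    {"tx": 0.006, "ty": 0, "tz": 0, "twist": 0, "fingers": 1},
    {"tx": 0.006, "ty": 0, "tz": 0, "twist": 0, "fingers": 1},
  ],
)

```text
t: 5.0
tool_pos: [0.5226, -0.0456, 0.0904]
tcp_rot: [[0.997, 0.08, -0.0], [0.08, -0.997, 0.0], [-0.0, -0.0, -1.0]]
contact_force: [0.6, 0.1, -0.5]
finger_gap: 0.0939
grip_force: 0.0
```

```bash
cat > rod.py <<'E'
from h import *
st(); p,d,m=grab('wrist'); np.save('wd.npy',d)
# highest depth points in rod's corridor
q=[]
for v in range(60,300,1):
    for u in range(60,500,2):
        if d[v,u]>0:
            P=fx(dep(m,d,u,v)); q.append((*P,u,v))
q=np.array(q)
for y in(-.03,0,.03,.06,.09):
    s=q[(abs(q[:,1]-y)<.004)&(q[:,0]>-.05)&(q[:,0]<.014)&(q[:,2]>.06)&(q[:,2]<.1)]
    if len(s): i=s[:,2].argsort()[-8:]; print(y,'crown x',np.round(s[i,0].mean()*1000,1),'z',np.round(s[i,2].mean()*1000,1))
E
python3 rod.py
```

```text
t 5.0 fx mm [-28.3  26.7  90.4] yaw err deg -0.04 F [ 0.6  0.1 -0.5] z [-0.  0. -1.] gap 0.09391062289629921
-0.03 crown x -19.4 z 98.6
0 crown x 1.1 z 84.6
0.03 crown x 1.9 z 84.9
0.06 crown x 1.4 z 84.6
0.09 crown x -1.4 z 85.3
```

The crown is at x≈1, z≈84, so the rod is sitting in both V rests. I'll back off, rise, and go behind the push plate with the fingers closed.

Call:
jog_arm(
  deltas=[
    {"tx": -0.05, "ty": 0, "tz": 0, "twist": 0, "fingers": 1},
    {"tx": -0.05, "ty": 0, "tz": 0, "twist": 0, "fingers": 1},
    {"tx": 0, "ty": 0, "tz": -0.18, "twist": 0, "fingers": 0},
    {"tx": 0, "ty": 0, "tz": -0.18, "twist": 0, "fingers": 0},
    {"tx": 0, "ty": 0, "tz": -0.18, "twist": 0, "fingers": 0},
    {"tx": 0, "ty": 0, "tz": -0.18, "twist": 0, "fingers": 0},
    {"tx": 0.036, "ty": -0.165, "tz": 0, "twist": 0, "fingers": 0},
    {"tx": 0.036, "ty": -0.165, "tz": 0, "twist": 0, "fingers": 0},
    {"tx": 0.036, "ty": -0.165, "tz": 0, "twist": 0, "fingers": 0},
    {"tx": 0.036, "ty": -0.165, "tz": 0, "twist": 0, "fingers": 0},
  ],
)

```text
t: 6.05
tool_pos: [0.5192, 0.1208, 0.2705]
tcp_rot: [[0.997, 0.08, 0.0], [0.08, -0.997, -0.001], [0.0, 0.001, -1.0]]
contact_force: [0.9, -1.0, 0.3]
finger_gap: 0.0331
grip_force: 0.0
```

Call:
jog_arm(
  deltas=[
    {"tx": 0.036, "ty": -0.165, "tz": 0, "twist": 0, "fingers": 0},
    {"tx": 0.036, "ty": -0.165, "tz": 0, "twist": 0, "fingers": 0},
    {"tx": 0, "ty": 0, "tz": 0, "twist": 0, "fingers": 0},
    {"tx": 0, "ty": 0, "tz": 0, "twist": 0, "fingers": 0},
    {"tx": 0, "ty": 0, "tz": 0, "twist": 0, "fingers": 0},
  ],
)

```text
t: 6.55
tool_pos: [0.5313, 0.202, 0.2703]
tcp_rot: [[0.997, 0.079, -0.0], [0.079, -0.997, -0.001], [-0.0, 0.001, -1.0]]
contact_force: [-0.5, -0.6, -0.5]
finger_gap: 0.0004
grip_force: 0.0
```

```bash
python3 - <<'E'
from h import *
st(); p,d,m=grab('top')
cv2.imwrite('pics/t4.png',cv2.resize(p[150:235,190:390],None,fx=4,fy=4,interpolation=cv2.INTER_CUBIC))
E
```

```text
t 6.55 fx mm [  0.3 272.7 270.3] yaw err deg -0.11 F [-0.5 -0.6 -0.5] z [-0.    -0.001 -1.   ] gap 0.0004150531687132516
```

View pics/t4.png

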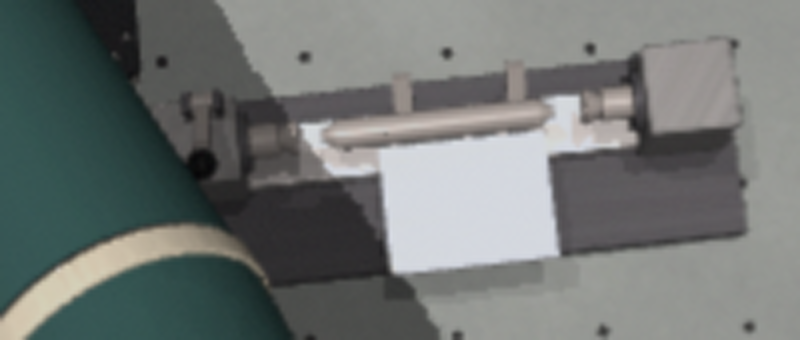

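The rod lies in the V rests in line with the cups, from crop (325,133) to (552,112). Now I'll go down behind the push plate.

Call:
jog_arm(
  deltas=[
    {"tx": 0, "ty": 0, "tz": 0.18, "twist": 0, "fingers": 0},
    {"tx": 0, "ty": 0, "tz": 0.18, "twist": 0, "fingers": 0},
    {"tx": 0, "ty": 0, "tz": 0.18, "twist": 0, "fingers": 0},
    {"tx": 0, "ty": 0, "tz": 0.124, "twist": 0, "fingers": 0},
    {"tx": 0, "ty": 0, "tz": 0, "twist": 0, "fingers": 0},
    {"tx": 0, "ty": 0.04, "tz": 0, "twist": 0, "fingers": 0},
    {"tx": 0, "ty": 0.03, "tz": 0, "twist": 0, "fingers": 0},
    {"tx": 0, "ty": 0.01, "tz": 0, "twist": 0, "fingers": 0},
    {"tx": 0, "ty": 0.01, "tz": 0, "twist": 0, "fingers": 0},
    {"tx": 0, "ty": 0.01, "tz": 0, "twist": 0, "fingers": 0},
  ],
)

```text
t: 7.6
tool_pos: [0.5339, 0.1784, 0.1052]
tcp_rot: [[0.997, 0.08, 0.001], [0.08, -0.997, 0.0], [0.001, -0.0, -1.0]]
contact_force: [-0.0, 0.7, -0.1]
finger_gap: 0.0007
grip_force: 0.0
```

Call:
jog_arm(
  deltas=[
    {"tx": 0, "ty": 0.01, "tz": 0, "twist": 0, "fingers": 0},
    {"tx": 0, "ty": 0.01, "tz": 0, "twist": 0, "fingers": 0},
    {"tx": 0, "ty": 0.01, "tz": 0, "twist": 0, "fingers": 0},
    {"tx": 0, "ty": 0.01, "tz": 0, "twist": 0, "fingers": 0},
    {"tx": 0, "ty": 0.01, "tz": 0, "twist": 0, "fingers": 0},
  ],
)

```text
t: 8.1
tool_pos: [0.5347, 0.1661, 0.1045]
tcp_rot: [[0.997, 0.08, 0.0], [0.08, -0.997, 0.0], [0.0, -0.0, -1.0]]
contact_force: [1.3, 5.1, 2.4]
finger_gap: 0.0005
grip_force: 2.0
```

```bash
python3 -c "
from h import *
st()"
```

```text
t 8.1 fx mm [  0.8 236.7 104.5] yaw err deg -0.03 F [1.3 5.1 2.4] z [ 0.  0. -1.] gap 0.0004977637564752498
```

Call:
jog_arm(
  deltas=[
    {"tx": 0, "ty": 0.012, "tz": 0, "twist": 0, "fingers": 0},
    {"tx": 0, "ty": 0.012, "tz": 0, "twist": 0, "fingers": 0},
    {"tx": 0, "ty": 0.012, "tz": 0, "twist": 0, "fingers": 0},
    {"tx": 0, "ty": 0.012, "tz": 0, "twist": 0, "fingers": 0},
    {"tx": 0, "ty": 0.012, "tz": 0, "twist": 0, "fingers": 0},
    {"tx": 0, "ty": 0.012, "tz": 0, "twist": 0, "fingers": 0},
    {"tx": 0, "ty": 0.012, "tz": 0, "twist": 0, "fingers": 0},
    {"tx": 0, "ty": 0.012, "tz": 0, "twist": 0, "fingers": 0},
    {"tx": 0, "ty": 0.012, "tz": 0, "twist": 0, "fingers": 0},
    {"tx": 0, "ty": 0.012, "tz": 0, "twist": 0, "fingers": 0},
  ],
)

```text
t: 9.1
tool_pos: [0.537, 0.1359, 0.1045]
tcp_rot: [[0.997, 0.08, -0.0], [0.08, -0.997, 0.0], [-0.0, -0.0, -1.0]]
contact_force: [1.6, 4.0, 3.0]
finger_gap: -0.0002
grip_force: 2.4
```

```bash
python3 -c "
from h import *
st()"
```

```text
t 9.1 fx mm [  0.7 206.4 104.5] yaw err deg -0.04 F [1.6 4.  3. ] z [-0.  0. -1.] gap -0.000188388403310006
```

Call:
jog_arm(
  deltas=[
    {"tx": 0, "ty": 0.006, "tz": 0, "twist": 0, "fingers": 0},
    {"tx": 0, "ty": 0.006, "tz": 0, "twist": 0, "fingers": 0},
    {"tx": 0, "ty": 0.006, "tz": 0, "twist": 0, "fingers": 0},
    {"tx": 0, "ty": 0.006, "tz": 0, "twist": 0, "fingers": 0},
    {"tx": 0, "ty": 0.004, "tz": 0, "twist": 0, "fingers": 0},
    {"tx": 0, "ty": 0.004, "tz": 0, "twist": 0, "fingers": 0},
    {"tx": 0, "ty": 0.004, "tz": 0, "twist": 0, "fingers": 0},
    {"tx": 0, "ty": 0.004, "tz": 0, "twist": 0, "fingers": 0},
    {"tx": 0, "ty": 0.004, "tz": 0, "twist": 0, "fingers": 0},
    {"tx": 0, "ty": 0.004, "tz": 0, "twist": 0, "fingers": 0},
  ],
)

```text
t: 10.1
tool_pos: [0.5379, 0.1243, 0.1045]
tcp_rot: [[0.997, 0.08, -0.0], [0.08, -0.997, 0.0], [-0.0, -0.0, -1.0]]
contact_force: [1.6, 6.0, 2.1]
finger_gap: 0.0003
grip_force: 2.7
```

```bash
python3 -c "
from h import *
st()"
```

```text
t 10.1 fx mm [  0.7 194.8 104.5] yaw err deg -0.03 F [1.6 6.  2.1] z [-0.  0. -1.] gap 0.00028940458474821474
```

Call:
jog_arm(
  deltas=[
    {"tx": 0, "ty": 0.004, "tz": 0, "twist": 0, "fingers": 0},
    {"tx": 0, "ty": 0.004, "tz": 0, "twist": 0, "fingers": 0},
    {"tx": 0, "ty": 0.004, "tz": 0, "twist": 0, "fingers": 0},
    {"tx": 0, "ty": 0.004, "tz": 0, "twist": 0, "fingers": 0},
    {"tx": 0, "ty": 0.004, "tz": 0, "twist": 0, "fingers": 0},
  ],
)

```text
t: 10.6
tool_pos: [0.5381, 0.1221, 0.1045]
tcp_rot: [[0.997, 0.082, 0.0], [0.082, -0.997, 0.004], [0.001, -0.004, -1.0]]
contact_force: [1.4, 24.5, -2.3]
finger_gap: 0.0003
grip_force: 11.6
```

```bash
python3 -c "
from h import *
st()"
```

```text
t 10.6 fx mm [  0.7 192.6 104.5] yaw err deg 0.08 F [ 1.4 24.5 -2.3] z [ 0.     0.004 -1.   ] gap 0.0003187575118265997
```

Call:
jog_arm(
  deltas=[
    {"tx": 0, "ty": 0.004, "tz": 0, "twist": 0, "fingers": 0},
    {"tx": 0, "ty": 0.004, "tz": 0, "twist": 0, "fingers": 0},
    {"tx": 0, "ty": 0, "tz": 0, "twist": 0, "fingers": 0},
    {"tx": 0, "ty": 0, "tz": 0, "twist": 0, "fingers": 0},
  ],
)

```text
t: 11.0
tool_pos: [0.5381, 0.1218, 0.1045]
tcp_rot: [[0.996, 0.084, 0.001], [0.084, -0.996, 0.005], [0.001, -0.005, -1.0]]
contact_force: [0.2, 28.9, -3.5]
finger_gap: 0.0007
grip_force: 14.2
```

```bash
python3 - <<'E'
from h import *
st(); p,d,m=grab('side'); p2,d2,m2=grab('top')
cv2.imwrite('pics/s5.png',np.vstack([cv2.resize(p[165:285,210:330],None,fx=3,fy=3,interpolation=cv2.INTER_CUBIC),cv2.resize(p2[155:215,270:390],None,fx=3,fy=3,interpolation=cv2.INTER_CUBIC)]))
E
```

```text
t 11.0 fx mm [  0.6 192.2 104.5] yaw err deg 0.17 F [ 0.2 28.9 -3.5] z [ 0.001  0.005 -1.   ] gap 0.0006826037158906654
```

View pics/s5.png

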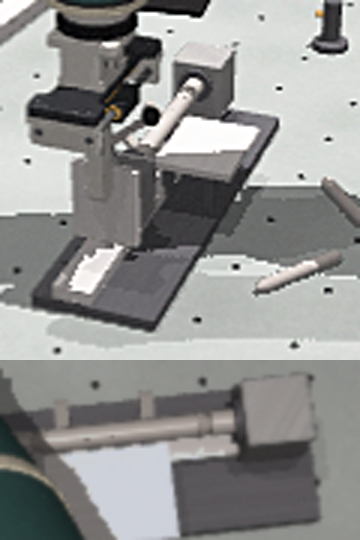

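The rod's far tip is in the headstock cup, crop (215,425), and the plate has stopped. I'll give it one more firm push to make sure it is fully up.

Call:
jog_arm(
  deltas=[
    {"tx": 0, "ty": 0.008, "tz": 0, "twist": 0, "fingers": 0},
    {"tx": 0, "ty": 0.008, "tz": 0, "twist": 0, "fingers": 0},
    {"tx": 0, "ty": 0.008, "tz": 0, "twist": 0, "fingers": 0},
    {"tx": 0, "ty": 0, "tz": 0, "twist": 0, "fingers": 0},
    {"tx": 0, "ty": 0, "tz": 0, "twist": 0, "fingers": 0},
  ],
)

```text
t: 11.6
tool_pos: [0.5381, 0.1211, 0.1047]
tcp_rot: [[0.996, 0.088, 0.001], [0.088, -0.996, 0.011], [0.002, -0.011, -1.0]]
contact_force: [1.1, 57.4, -10.7]
finger_gap: 0.0007
grip_force: 28.0
```

```bash
python3 -c "
from h import *
st()"
```

```text
t 11.6 fx mm [  0.6 191.6 104.7] yaw err deg 0.41 F [  1.1  57.4 -10.7] z [ 0.001  0.011 -1.   ] gap 0.000700602222488067
```

Call:
jog_arm(
  deltas=[
    {"tx": 0, "ty": -0.05, "tz": 0, "twist": 0, "fingers": 0},
    {"tx": 0, "ty": -0.1, "tz": 0, "twist": 0, "fingers": 0},
    {"tx": 0, "ty": -0.05, "tz": 0, "twist": 0, "fingers": 0},
    {"tx": 0, "ty": 0, "tz": -0.18, "twist": 0, "fingers": 0},
    {"tx": 0, "ty": 0, "tz": -0.18, "twist": 0, "fingers": 0},
    {"tx": 0, "ty": 0, "tz": -0.18, "twist": 0, "fingers": 0},
    {"tx": -0.08, "ty": 0.14, "tz": 0, "twist": 0, "fingers": 0},
    {"tx": -0.08, "ty": 0.14, "tz": 0, "twist": 0, "fingers": 0},
    {"tx": -0.08, "ty": 0.14, "tz": 0, "twist": 0, "fingers": 0},
    {"tx": -0.08, "ty": 0.1, "tz": 0, "twist": 0, "fingers": 0},
  ],
)

```text
t: 12.6
tool_pos: [0.4644, 0.0222, 0.2392]
tcp_rot: [[0.997, 0.078, -0.001], [0.078, -0.997, -0.001], [-0.001, 0.001, -1.0]]
contact_force: [0.5, 0.2, -0.5]
finger_gap: 0.0005
grip_force: 0.0
```

Call:
jog_arm(
  deltas=[
    {"tx": 0, "ty": 0, "tz": 0, "twist": 0, "fingers": 0},
    {"tx": 0, "ty": 0, "tz": 0, "twist": 0, "fingers": 0},
  ],
)

```text
t: 12.8
tool_pos: [0.4654, 0.0242, 0.2395]
tcp_rot: [[0.997, 0.079, -0.0], [0.079, -0.997, -0.001], [-0.0, 0.001, -1.0]]
contact_force: [-0.3, 0.6, -0.2]
finger_gap: 0.0007
grip_force: 0.0
```

```bash
python3 - <<'E'
from h import *
import pickle
st(); p,d,m=grab('wrist','w6.png'); np.save('w6.npy',d); pickle.dump(m,open('w6.pkl','wb'))
q=[]
for v in range(20,260):
    for u in range(20,540):
        if d[v,u]>0: q.append(fx(dep(m,d,u,v)))
q=np.array(q)
for y in(-.03,0,.02,.04,.06):
    s=q[(abs(q[:,1]-y)<.004)&(abs(q[:,0])<.0125)&(q[:,2]>.06)&(q[:,2]<.1)]
    if len(s): i=s[:,2].argsort()[-12:]; print(y,'crown',np.round(s[i][:,[0,2]].mean(0)*1000,1))
h=cv2.inRange(p[:,:,:].max(2),0,40)
n,l,S,c=cv2.connectedComponentsWithStats(h)
for i in range(1,n):
    if 100<S[i,4]<3000 and c[i,1]<260: P=fx(dep(m,d,*c[i])); print(S[i],c[i].round(),np.round(P*1000,1))
E
```

```text
t 12.8 fx mm [-79.7 100.9 239.5] yaw err deg -0.14 F [-0.3  0.6 -0.2] z [-0.    -0.001 -1.   ] gap 0.0006856720472510477
-0.03 crown [-0.7 88.4]
0 crown [ 0.5 88.4]
0.02 crown [ 0.7 88.4]
0.04 crown [-0.1 88.6]
0.06 crown [ 0.5 88.5]
[457 107  19  38 219] [468. 125.] [  0.6 -94.4  88.4]
[238 146  27  22 408] [252. 156.] [-27.3 124.3 165.1]
```

View pics/w6.png

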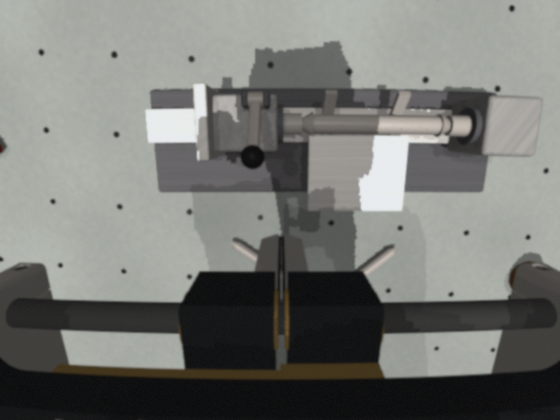

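The cups hold the rod at crown z 88.4, against 84.6 in the rests, so it is lifted 4 mm and level. The ball at (252,156) is still raised, at fixture (-28,124,~154). Next I press it down along its arc.

Call:
jog_arm(
  deltas=[
    {"tx": 0.096, "ty": -0.047, "tz": 0, "twist": 0, "fingers": 0},
    {"tx": 0.096, "ty": -0.047, "tz": 0, "twist": 0, "fingers": 0},
    {"tx": 0, "ty": 0, "tz": 0.16, "twist": 0, "fingers": 0},
    {"tx": 0, "ty": 0, "tz": 0.072, "twist": 0, "fingers": 0},
    {"tx": -0.002, "ty": 0, "tz": 0.015, "twist": 0, "fingers": 0},
    {"tx": -0.004, "ty": 0, "tz": 0.022, "twist": 0, "fingers": 0},
    {"tx": -0.006, "ty": 0, "tz": 0.012, "twist": 0, "fingers": 0},
    {"tx": -0.006, "ty": 0, "tz": 0.012, "twist": 0, "fingers": 0},
    {"tx": -0.006, "ty": 0, "tz": 0.012, "twist": 0, "fingers": 0},
    {"tx": -0.006, "ty": 0, "tz": 0.012, "twist": 0, "fingers": 0},
  ],
)

```text
t: 13.85
tool_pos: [0.5042, 0.0516, 0.1604]
tcp_rot: [[0.997, 0.08, 0.001], [0.08, -0.997, -0.0], [0.001, 0.0, -1.0]]
contact_force: [-0.6, -0.3, 2.5]
finger_gap: 0.0004
grip_force: 1.3
```

```bash
python3 -c "
from h import *
st()"
```

```text
t 13.85 fx mm [-38.9 125.1 160.4] yaw err deg -0.05 F [-0.6 -0.3  2.5] z [ 0.001 -0.    -1.   ] gap 0.0003997567322396597
```

Following the arc as planned, with a light 2.5 N contact. I'll continue to level.

Call:
jog_arm(
  deltas=[
    {"tx": -0.005, "ty": 0, "tz": 0.012, "twist": 0, "fingers": 0},
    {"tx": -0.005, "ty": 0, "tz": 0.012, "twist": 0, "fingers": 0},
    {"tx": -0.004, "ty": 0, "tz": 0.013, "twist": 0, "fingers": 0},
    {"tx": -0.004, "ty": 0, "tz": 0.013, "twist": 0, "fingers": 0},
    {"tx": -0.003, "ty": 0, "tz": 0.013, "twist": 0, "fingers": 0},
    {"tx": -0.002, "ty": 0, "tz": 0.013, "twist": 0, "fingers": 0},
    {"tx": 0, "ty": 0, "tz": 0.012, "twist": 0, "fingers": 0},
    {"tx": 0, "ty": 0, "tz": 0.008, "twist": 0, "fingers": 0},
    {"tx": 0, "ty": 0, "tz": 0.004, "twist": 0, "fingers": 0},
    {"tx": 0, "ty": 0, "tz": 0, "twist": 0, "fingers": 0},
  ],
)

```text
t: 14.85
tool_pos: [0.4984, 0.0513, 0.1351]
tcp_rot: [[0.997, 0.08, -0.0], [0.08, -0.997, 0.0], [-0.0, -0.0, -1.0]]
contact_force: [0.2, -0.2, 0.8]
finger_gap: 0.0004
grip_force: 0.4
```

```bash
python3 -c "
from h import *
st()"
```

```text
t 14.85 fx mm [-44.6 125.2 135.1] yaw err deg -0.04 F [ 0.2 -0.2  0.8] z [-0.  0. -1.] gap 0.0004315342424922508
```

Call:
jog_arm(
  deltas=[
    {"tx": 0, "ty": 0, "tz": 0.006, "twist": 0, "fingers": 0},
    {"tx": 0, "ty": 0, "tz": 0.006, "twist": 0, "fingers": 0},
    {"tx": 0, "ty": 0, "tz": 0, "twist": 0, "fingers": 0},
  ],
)

```text
t: 15.15
tool_pos: [0.4988, 0.0514, 0.1336]
tcp_rot: [[0.997, 0.08, 0.001], [0.08, -0.997, -0.0], [0.001, 0.001, -1.0]]
contact_force: [-11.9, -1.5, 31.6]
finger_gap: 0.0004
grip_force: 16.0
```

The lever has reached its stop at 32 N with the ball at the level height. I'll retract to the viewing pose and check.

Call:
jog_arm(
  deltas=[
    {"tx": 0, "ty": 0, "tz": -0.03, "twist": 0, "fingers": 0},
    {"tx": 0, "ty": 0, "tz": -0.18, "twist": 0, "fingers": 0},
    {"tx": 0, "ty": 0, "tz": -0.18, "twist": 0, "fingers": 0},
    {"tx": -0.08, "ty": 0.05, "tz": -0.04, "twist": 0, "fingers": 0},
    {"tx": -0.07, "ty": 0.05, "tz": 0, "twist": 0, "fingers": 0},
    {"tx": 0, "ty": 0, "tz": 0, "twist": 0, "fingers": 0},
    {"tx": 0, "ty": 0, "tz": 0, "twist": 0, "fingers": 0},
  ],
)

```text
t: 15.85
tool_pos: [0.4632, 0.0233, 0.2399]
tcp_rot: [[0.997, 0.08, 0.001], [0.08, -0.997, -0.0], [0.001, 0.0, -1.0]]
contact_force: [-0.6, -0.1, -0.5]
finger_gap: 0.0004
grip_force: 0.0
```

```bash
python3 - <<'E'
from h import *
st(); p,d,m=grab('wrist','w7.png')
q=[]
for v in range(20,260):
    for u in range(20,540):
        if d[v,u]>0: q.append(fx(dep(m,d,u,v)))
q=np.array(q)
for y in(-.03,0,.02,.04,.06):
    s=q[(abs(q[:,1]-y)<.004)&(abs(q[:,0])<.0125)&(q[:,2]>.06)&(q[:,2]<.1)]
    if len(s): i=s[:,2].argsort()[-12:]; print(y,'crown',np.round(s[i][:,[0,2]].mean(0)*1000,1))
h=cv2.inRange(p.max(2),0,40)
n,l,S,c=cv2.connectedComponentsWithStats(h)
for i in range(1,n):
    if 100<S[i,4]<3000 and c[i,1]<260: P=fx(dep(m,d,*c[i])); print(S[i],c[i].round(),np.round(P*1000,1))
s=q[(abs(q[:,1]-.125)<.004)&(q[:,0]>-.04)&(q[:,0]<.01)&(q[:,2]>.105)]
print('lever top slope',np.polyfit(s[:,0],s[:,2],1))
E
```

```text
t 15.85 fx mm [-82.  100.1 239.9] yaw err deg -0.08 F [-0.6 -0.1 -0.5] z [ 0.001 -0.    -1.   ] gap 0.0003993540024786676
-0.03 crown [ 0.  88.4]
0 crown [ 0.3 88.3]
0.02 crown [-0.6 88.5]
0.04 crown [ 0.5 88.7]
0.06 crown [ 1.  88.5]
[456 105  19  38 226] [467. 123.] [  0.9 -94.1  88.8]
[247 161  19  16 250] [256. 168.] [-43.6 124.5 121.4]
lever top slope [-0.03455351  0.11551804]
```

View pics/w7.png

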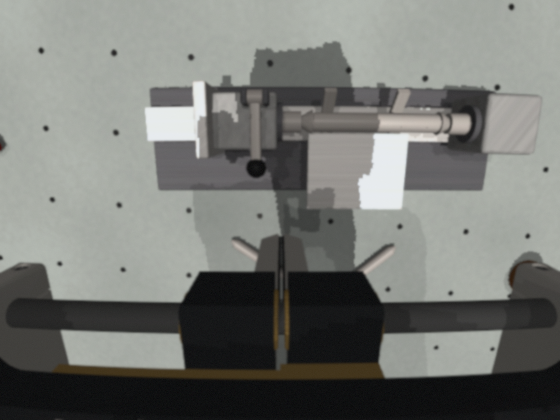

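The lever is level, with the ball at (256,168) and its top at 121 mm. The rod (285–470, row 122) is still held at crown height 88.4 mm, and the robot is clear of everything.

```bash
python3 -c "
from rig import arm
print(arm.finish_job())"
```

```text
the job is handed in; nothing more can be done
None
```

I handed the job in at about 16 s: the rod was rolled into the V rests, both cup centres now hold it about 4 mm clear of the rests, the lever was pressed level after that, and nothing else on the bench was touched.

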